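Roll the thick dowel onto the marking line

TASK

On the plywood marking board lie two loose wooden dowels, one on each side of the dark line. Roll the thicker dowel over to the line by pushing its top sideways with the fingertips, gently, without gripping, lifting or just sliding it, until it rests centred over the line and lying along it, ready to be marked. Leave the thinner dowel and everything else where it is.

Things in the scene. Friction and masses are not known exactly. Their poses are not given: they have to be found in the camera images.
- board: Plywood marking board lying flat and fixed on the light table, 240 x 260 x 12 mm. Origin: centre of its underside, on the table top (z = 0). Its x axis runs along the line (the 240 mm way), its y axis across the line, z up.
- line_mid (a point): Middle of the dark line, on the board's upper face (12 mm above the table). The line is straight, 2.5 mm wide and 232 mm long, drawn flat on the face, along the board's x axis; axes as the board's.
- thick_dowel: The thicker dowel: plain wood cylinder, 32 mm in diameter, 120 mm long, 50 to 100 g, loose on the board. Origin: its middle, on its axis (16 mm above the board). x: the cylinder's axis; y and z turn as it rolls. At the start roughly along the line, 65 to 90 mm from it, on either side. Under a light press on top it rolls half as far as the fingertip moves, and stays where it is let go; shoved at its side it slides or jams.
- thin_dowel: The thinner dowel, to be left alone: plain wood, 18 mm in diameter and 120 mm long, lying on the board on the other side of the line, 65 to 90 mm from it. Origin: middle of the cylinder, on its axis; x axis along the cylinder.
- eraser: Eraser, 24 x 55 x 13 mm, lying loose on the board near the end of the board's +x side, beside the line. Origin: centre of its underside; y along its length. To be left alone.
- mug: Small mug, 62 mm high, 70 mm wide (88 mm with the handle), loose on the table at the robot's side of the board. Origin: centre of its underside. To be left alone.
- sanding_block: Wooden-looking sanding block, 60 x 100 x 31 mm, loose on the table at the left of the board. Origin: centre of its underside, y along its length. To be left alone.
- marker: Black felt marker, 131 mm long, 17 mm thick, lying loose on the black sketchbook behind the board. Origin: centre of its underside, y along its length. To be left alone.
- masking_tape: Roll of masking tape lying flat on the table at the far right of the board, 105 mm in diameter, 24 mm high, loose. Origin: centre of its underside. To be left alone.

How it is judged:
On the way:
1. the thick dowel has been rolled, not slid: it has turned by at least a third of a turn about its own axis (angle between thick_dowel's own z axis and vertical above 2.1 rad), for 0.04 s.
At the end, for the whole second after the job is handed in: The thick dowel lies still on the board, its middle within 6 mm of the line across it and within 40 mm of the line's middle along it, its axis within 6 degrees of the line; the thin dowel, eraser, mug, sanding block, marker and tape are within 15 mm of where they were (y of thick_dowel in the frame of line_mid between -0.006 and 0.006 m and x of thick_dowel in the frame of line_mid between -0.04 and 0.04 m and z of thick_dowel in the frame of line_mid between 0.013 and 0.019 m and angle between the x axis of thick_dowel and the x axis of line_mid, either way round below 0.105 rad and linear speed of thick_dowel below 0.005 m/s and distance of each of thin_dowel, eraser, mug, sanding_block, marker, masking_tape from where it was at the start of the episode below 0.015 m); the robot touches nothing.
It fails at once if the fingers squeeze or press the thick dowel with over 40 N (contact force between the fingers and thick_dowel above 40 N).
It fails at once if the thick dowel is lifted more than 8 mm off the board (z of thick_dowel in the frame of line_mid above 0.024 m).
It fails at once if the thin dowel is pushed away or lifted (distance of thin_dowel from where it was at the start of the episode above 0.015 m).
It fails at once if a bystander is knocked away (distance of any of eraser, mug, sanding_block, marker, masking_tape from where it was at the start of the episode above 0.015 m).
It also fails if it takes over 58 s, if anything falls off the work surface, if the arm or the gripper's body presses on something with over 40 N, if the wrist force passes 120 N, or if a joint passes its speed limit or range.

ROBOT

A 7-joint arm with a two-finger parallel gripper is mounted at the origin on a cart in front of the work surface, level with it; the furniture and walls round the work are solid. World frame = base frame: x ahead of the robot, y to its left, z up, the work surface at z = 0. Lengths are in m, angles in rad, forces in N, time in s.
With the tool pointing down it reaches from about 0.375 to 0.925 m from the base axis. Payload 3.1 kg.
Tool frame: the origin (TCP) lies where the fingers leave the gripper's body, on its centre line; the fingertips stand 73 mm ahead of it and the grasp point (between the pads) lies 54 mm ahead of it; z points along the fingers, y is the line along which they close (so a half turn about z gives the same grasp; the last joint's range is limited). The gripper opens to 85 mm and grips with 20 to 120 N. Pads are 22 mm wide; open, the fingers measure 114 mm over their backs; the gripper's body (76 mm by 85 mm) begins 54 mm behind the grasp point. The pads swing forward as they close: fully open they stand 13 mm farther back than shut.
Start: joints at [-1.207, 0.383, 0.044, 1.598, -0.018, 1.161, -0.05], TCP at [0.29, 0.582, 0.304] pointing down, gripper open.
Joint ranges: [-2.61, 2.61], [-0.41, 2.15], [-1.48, 1.57], [0, 2.5], [-1.57, 4.71], [0.05, 1.97], [-2.85, 2.85]. Speed limits (rad/s): [2.79, 2.79, 3.14, 3.14, 3.14, 3.14, 3.14].

INTERFACE

Orientations are given as a unit quaternion [w, x, y, z].
In Python, from rig import * gives the robot as it stands.
- The arm moves only by the shell command python3 -m pendant 'ROWS' [OPENING] [FORCE]. ROWS is JSON, one flat list of numbers, 4 for each row, row after row: the shift along the world's x, y, z in mm, then the turn about the world's z in rad. A call has 1 to 5 rows; each row shifts and turns the commanded pose from where the row before left it; what a row does not reach is not made up. A row lasts 1/8 s, in which the tool goes at most 62.5 mm and 10.7 degrees, less where a joint would pass 70% of its speed; a pose out of reach is approached as far as the arm can. A call is refused whole if a number of a shift passes 62.5 or a number of a turn 0.188, either way. A call with a gripper value outside its range is refused whole. OPENING is the opening in per cent of the stroke, from 0 (shut) to 100 (fully open), set as the call begins (- or left out, the last holds). The fingers move at their own pace and stop on an object; FORCE is the grip in N (left out, the last holds). Time passes only in rows, so rows that do not move let the fingers close. It gives the time, the measured TCP pose, the force, the opening and the grip force at its end, in the units of the state.
- get_obs(): the state, without advancing time (a new reading comes with each control period).
- camera(name): name is "side" or "top" or "wrist"; returns the picture (384x512x3 uint8, blue, green, red); there is no depth.
- camera_params(name): a dict with "intrinsics" (3x3 intrinsics, pixels), "origin" and "orientation" of the camera in the world. Camera axes: x right, y down, z forward; pixel columns grow to the right and rows downward; lengths in m; the calibration is good to about 2 mm. A picture is of the moment at which its call begins: read the wrist's pose just before it. camera_params takes no time and is no camera call; for the wrist camera it gives the pose at the moment of the call.
- finish_job(): hands the job in; it is judged then, once.
The state is a dict: "time_s": time; "joint_pos": joint angles; "joint_vel": joint speeds; "joint_efforts": joint torques, N m; "position": TCP position; "orientation": TCP orientation; "wrist_force": force on the tool from outside, world axes, zero at the start; "moment": the same for the moment, N m; "width": finger opening in m; "gripper_force": force on a finger pad.
Only numpy, scipy, OpenCV 4.12 (cv2) and the standard library are available. Lean on these libraries where they do the work, as an engineer would, in place of code of your own. Each camera call takes 0.05 s, during which the arm holds its last target. There are 200 camera calls.

## Working session

There is one attempt and no reset: what is moved stays moved. The work goes in short steps, Python scripts to look and compute and a shell command to move; the robot and the scene stay as the last step left them, time stands still between calls to the robot, and variables do not carry over. Pictures are saved under pics/ and viewed, at most 10 in all, crops included, and the job is handed in when it is done.

```bash
mkdir -p pics
python3 - <<'E'
from rig import *
import cv2
for n in("top","side"):
    p=camera_params(n);print(n,p)
    cv2.imwrite(f"pics/{n}0.png",camera(n))
o=get_obs();print(o["position"],o["orientation"],o["width"],o["time_s"])
E
```

```text
top {'intrinsics': array([[408.55702606,   0.        , 253.31290675],
       [  0.        , 408.55702606, 195.0074843 ],
       [  0.        ,   0.        ,   1.        ]]), 'origin': array([ 0.31985622, -0.24465908,  1.02290011]), 'orientation': array([ 0.0689583 , -0.6727879 ,  0.73254438, -0.07733002])}
side {'intrinsics': array([[404.45657727,   0.        , 255.24271381],
       [  0.        , 404.45657727, 185.21323069],
       [  0.        ,   0.        ,   1.        ]]), 'origin': array([-0.18584655, -0.43151097,  0.80604689]), 'orientation': array([-0.29900121,  0.74004378, -0.55381879,  0.23710382])}
[0.28928128 0.58130116 0.30258867] [-2.17221939e-04  2.28808215e-01  9.73470758e-01 -1.19869575e-03] 0.08549639942254882 0.1
```

View pics/top0.png

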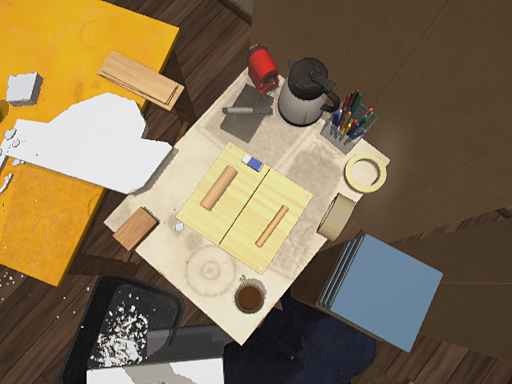

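View pics/side0.png

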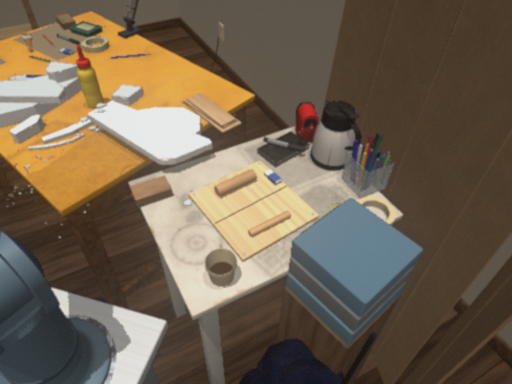

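The top picture shows the board with the thick dowel near (219,187), the line from (268,168) to (222,241), the thin dowel near (272,226), the eraser at (252,162) and the mug at (249,294). Next I'll measure these.

```bash
cat > h.py <<'E'
from rig import *
import cv2, numpy as np
from scipy.spatial.transform import Rotation as R
def cast(n,uv,z,p=None):
    p=p or camera_params(n); w,x,y,zq=p["orientation"]
    uv=np.atleast_2d(uv).astype(float)
    d=np.c_[uv,np.ones(len(uv))]@np.linalg.inv(p["intrinsics"]).T
    d=R.from_quat([x,y,zq,w]).apply(d); o=p["origin"]
    return o+d*((z-o[2])/d[:,2])[:,None]
E
python3 - <<'E'
from h import *
im=camera("top"); hsv=cv2.cvtColor(im,cv2.COLOR_BGR2HSV)
for u,v in[(219,187),(210,199),(272,226),(245,204),(200,215),(240,230),(268,168),(290,210)]: print(u,v,hsv[v,u],im[v,u])
c=im[135:280,170:320]; cv2.imwrite("pics/crop.png",cv2.resize(c,None,fx=4,fy=4,interpolation=cv2.INTER_CUBIC))
E
```

```text
219 187 [ 17 112 226] [127 182 226]
210 199 [ 17 111 229] [129 185 229]
272 226 [ 20 112 235] [132 202 235]
245 204 [ 24  77 140] [ 98 132 140]
200 215 [ 26  82 231] [157 221 231]
240 230 [ 25  91 233] [150 218 233]
268 168 [ 26  87 237] [156 227 237]
290 210 [ 26  88 234] [153 222 234]
```

View pics/crop.png

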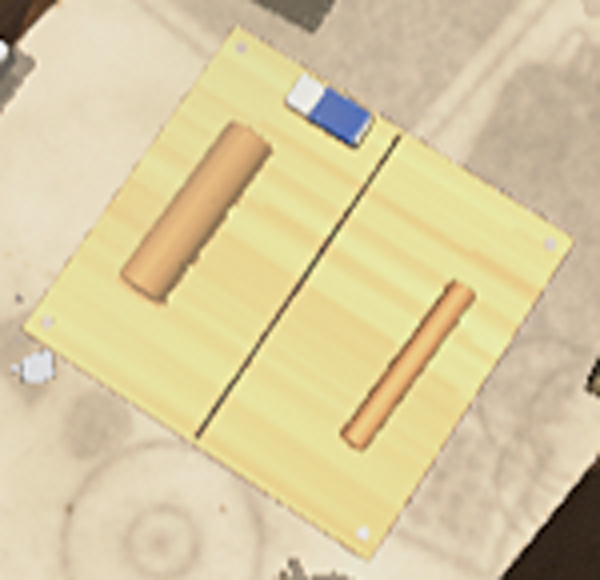

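The 4x crop shows the line from (399,136) to (198,437). The thick dowel runs from about (253,137) to (145,285), the thin one from (461,292) to (356,437), and the eraser is at (330,110).

```bash
cat >> h.py <<'E'
def board():
    # line from dark pixels within the board
    im=camera("top"); h=cv2.cvtColor(im,cv2.COLOR_BGR2HSV)
    return im,h
def blob(n,h,roi,zc):
    m=np.zeros(h.shape[:2],np.uint8); x0,y0,x1,y1=roi
    s=h[y0:y1,x0:x1]; m[y0:y1,x0:x1]=((s[...,0]<22)&(s[...,1]>95))*255
    m=cv2.morphologyEx(m,cv2.MORPH_OPEN,np.ones((3,3)))
    c=max(cv2.findContours(m,cv2.RETR_EXTERNAL,cv2.CHAIN_APPROX_NONE)[0],key=cv2.contourArea)
    w=cast(n,c.reshape(-1,2),zc)[:,:2]
    r=cv2.minAreaRect((w*1000).astype(np.float32)); b=cv2.boxPoints(r)
    e=[b[1]-b[0],b[2]-b[1]]; e=max(e,key=np.linalg.norm)
    return np.array(r[0]),np.sort(r[1]),np.arctan(e[1]/e[0])
E
python3 - <<'E'
from h import *
im,h=board()
g=lambda p:np.array(p)/4+[170,135]-0.375
L=cast("top",[g((399,136)),g((198,437))],.012)*1000
d=L[0]-L[1];print("line",L[:,:2],L.mean(0)[:2],np.linalg.norm(d),np.arctan2(d[1],d[0]))
C=cast("top",[g(p) for p in[(237,25),(573,240),(370,558),(25,328)]],.012)*1000
print("board",C[:,:2],C.mean(0),np.linalg.norm(C-np.roll(C,1,0),axis=1))
for nm,roi,z in(("thick",(195,160,242,215),.028),("thin",(250,200,295,252),.021)):
    print(nm,blob("top",h,roi,z))
hs=cv2.cvtColor(camera("side"),cv2.COLOR_BGR2HSV)
for nm,roi,z in(("thick s",(208,163,262,200),.028),("thin s",(242,205,298,242),.021)):
    print(nm,blob("side",hs,roi,z))
print("mug",cast("top",[(249,294)],.06),"eraser",cast("top",[g((330,110))],.025))
E
```

```text
line [[ 597.11292321 -312.76609653]
 [ 416.15752261 -171.35119403]] [ 506.63522291 -242.05864528] 229.6585109617412 -0.6633522392430168
board [[ 680.44622234 -214.77408469]
 [ 519.96428148 -416.09608734]
 [ 334.18062944 -270.4403005 ]
 [ 493.07843664  -68.29214055]] [ 506.91739248 -242.40065327   12.        ] [237.83113143 257.45873863 236.07450858 257.12330058]
thick (array([ 553.59838867, -181.31790161]), array([ 36.91995621, 126.10167694]), np.float32(-0.7018421))
thin (array([ 449.25891113, -303.790802  ]), array([ 21.37414169, 121.24050903]), np.float32(-0.7120807))
thick s (array([ 558.51281738, -177.27854919]), array([ 48.2771492, 136.3651123]), np.float32(-0.7355053))
thin s (array([ 450.59436035, -304.13470459]), array([ 29.82715225, 126.96542358]), np.float32(-0.68535876))
mug [[ 0.29152182 -0.23523866  0.06      ]] eraser [[ 0.61426788 -0.26983613  0.025     ]]
```

```bash
python3 -m pendant '[18,-50,0,-0.12,18,-50,0,-0.12,18,-50,0,-0.12,18,-50,0,-0.12,18,-50,0,-0.12]' 50 20
python3 -m pendant '[18,-50,0,-0.12,18,-50,0,-0.12,18,-50,0,-0.12,18,-50,0,-0.12,18,-50,0,-0.12]'
python3 -m pendant '[18,-50,0,-0.12,18,-50,0,-0.12,18,-50,0,-0.12,18,-50,0,-0.12,18,-50,0,-0.11]'
```

```text
time_s: 0.88
position: [0.3801, 0.3301, 0.304]
orientation: [0.0, 0.508, 0.861, 0.0]
wrist_force: [1.0, -0.0, -0.0]
width: 0.0428
gripper_force: 0.0
time_s: 1.5
position: [0.4699, 0.0802, 0.3041]
orientation: [-0.0, 0.74, 0.673, 0.001]
wrist_force: [0.5, 0.3, -0.7]
width: 0.0425
gripper_force: 0.0
time_s: 2.12
position: [0.5601, -0.1693, 0.304]
orientation: [-0.0, 0.903, 0.429, 0.0]
wrist_force: [-0.3, 0.0, 0.2]
width: 0.0427
gripper_force: 0.0
```

```bash
python3 -m pendant '[-1,-6,-45,0,0,0,-45,0,0,0,-45,0,0,0,-40,0,0,0,0,0]'
python3 - <<'E'
from h import *
p=camera_params("wrist");print(p["origin"]);cv2.imwrite("pics/s1.png",cv2.resize(camera("side")[130:270,160:340],None,fx=4,fy=4,interpolation=cv2.INTER_CUBIC))
E
```

```text
time_s: 2.75
position: [0.5559, -0.1729, 0.1255]
orientation: [-0.002, 0.903, 0.431, -0.003]
wrist_force: [-0.9, -0.3, -0.8]
width: 0.0426
gripper_force: 0.0
[ 0.60443084 -0.11275096  0.1952038 ]
```

View pics/s1.png

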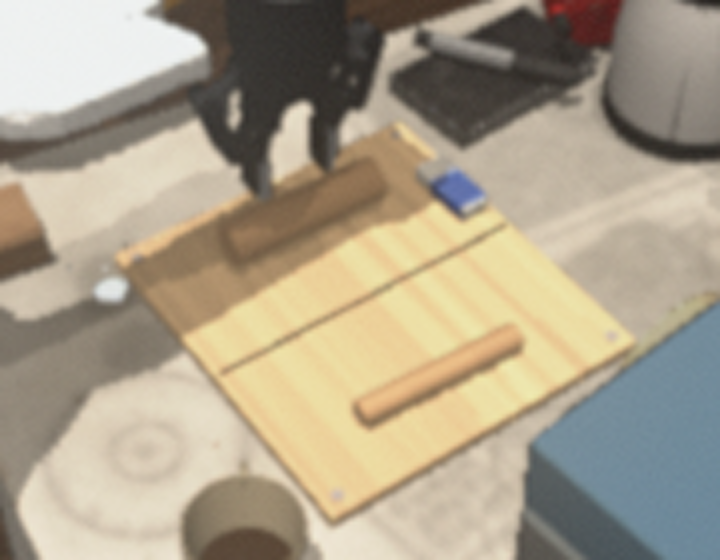

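The side crop shows both fingertips, at (262,190) and (325,165), just above the thick dowel and slightly behind its crest. I'll descend gently until contact.

```bash
for i in 1; do python3 -m pendant '[0,0,-3,0,0,0,-3,0,0,0,-1,0,0,0,0,0]'|sed -n '1,2p;4p'; python3 -m pendant '[0,0,-2,0,0,0,0,0]'|sed -n '1,2p;4p';  done
```

```text
time_s: 3.3
position: [0.5588, -0.1741, 0.1224]
wrist_force: [-0.3, -0.5, -0.2]
time_s: 3.55
position: [0.5584, -0.174, 0.1197]
wrist_force: [-0.4, 0.2, -0.3]
```

```bash
python3 -m pendant '[0,0,-2,0,0,0,0,0]'|sed -n '2p;4p'; python3 -m pendant '[0,0,-2,0,0,0,0,0]'|sed -n '2p;4p'; python3 -m pendant '[0,0,-1,0,0,0,0,0]'|sed -n '2p;4p'
```

```text
position: [0.5584, -0.174, 0.1176]
wrist_force: [0.4, 0.0, -0.3]
position: [0.5585, -0.174, 0.1156]
wrist_force: [-0.1, 0.0, -0.6]
position: [0.5587, -0.1741, 0.1149]
wrist_force: [0.2, 0.3, -0.1]
```

```bash
python3 -m pendant '[0,0,-1,0,0,0,0,0]'|sed -n '2p;4p'; python3 -m pendant '[0,0,-1,0,0,0,0,0]'|sed -n '2p;4p'
```

```text
position: [0.559, -0.1739, 0.1147]
wrist_force: [-0.9, 0.7, 5.6]
position: [0.5593, -0.1736, 0.1145]
wrist_force: [-2.2, 2.4, 9.8]
```

```bash
python3 -m pendant '[0,0,-1,0,0,0,0,0]'|sed -n '2p;4p'
```

```text
position: [0.5598, -0.1732, 0.1144]
wrist_force: [-4.1, 4.7, 14.9]
```

```bash
python3 -m pendant '[0,0,1,0,-4,-5,0,0,-4,-5,0,0,-4,-5,0,0,-4,-5,0,0]'|sed -n '1,2p;4p'
python3 - <<'E'
from h import *
cv2.imwrite("pics/s2.png",cv2.resize(camera("side")[130:270,160:340],None,fx=4,fy=4,interpolation=cv2.INTER_CUBIC))
E
```

```text
time_s: 5.68
position: [0.5431, -0.1934, 0.1146]
wrist_force: [-3.0, 3.0, 12.2]
```

View pics/s2.png

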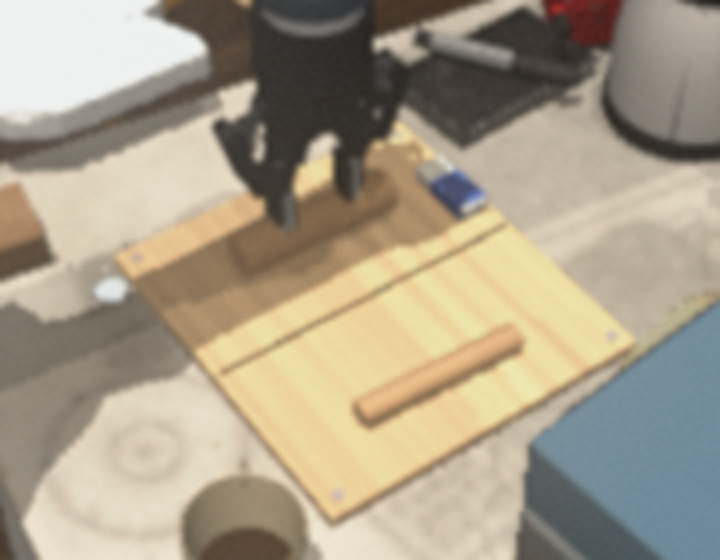

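```bash
python3 -m pendant '[0,0,9,0,9,11,0,0,0,0,-4,0,0,0,-3,0,0,0,-2,0]'|sed -n '1,2p;4p'
python3 -m pendant '[0,0,0,0,-4,-5,0,0,-4,-5,0,0,-4,-5,0,0,-4,-5,0,0]'|sed -n '1,2p;4p'
python3 -m pendant '[-2,-2,0,0,0,0,0,0,0,0,9,0,9,11,10,0,0,0,0,0]'|sed -n '1,2p;4p'
python3 - <<'E'
from h import *
cv2.imwrite("pics/s3.png",cv2.resize(camera("side")[130:270,160:340],None,fx=4,fy=4,interpolation=cv2.INTER_CUBIC))
E
```

```text
time_s: 6.35
position: [0.5521, -0.1822, 0.1139]
wrist_force: [-3.4, 5.4, 17.7]
time_s: 6.98
position: [0.5355, -0.2023, 0.1146]
wrist_force: [-5.0, 5.4, 16.5]
time_s: 7.6
position: [0.5447, -0.1924, 0.1325]
wrist_force: [-0.5, 0.6, -0.0]
```

View pics/s3.png

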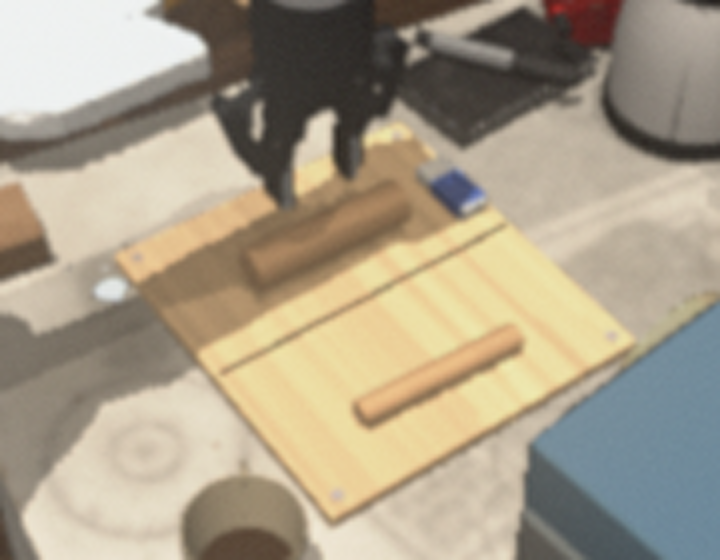

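The dowel now runs from (256,262) to (400,195) in the crop and has moved about a third of the way, staying roughly parallel to the line. I'll back away so the top camera can measure it.

```bash
python3 -m pendant '[25,30,20,0,25,30,20,0,25,30,20,0,0,0,0,0]'|sed -n '1,2p;4p'
cat >> h.py <<'E'
LM=np.array([506.8,-242.2]); A=-.664
def rel(p):
    d=np.array(p)-LM; return np.round([d[0]*np.cos(A)+d[1]*np.sin(A), -d[0]*np.sin(A)+d[1]*np.cos(A)],1)
E
python3 - <<'E'
from h import *
im,h=board()
print(rel((553.6,-181.3)))
c=im[135:280,170:320]; cv2.imwrite("pics/t4.png",cv2.resize(c,None,fx=4,fy=4,interpolation=cv2.INTER_CUBIC))
try:
  r=blob("top",h,(195,160,265,235),.028);print(r,rel(r[0]))
except Exception as e: print(e)
E
```

```text
time_s: 8.15
position: [0.6212, -0.0992, 0.193]
wrist_force: [-0.8, 0.5, 0.1]
[-0.7 76.8]
(array([ 536.62640381, -202.41012573]), array([ 36.33596039, 125.41207123]), np.float32(-0.6795789)) [-1.  49.7]
```

View pics/t4.png

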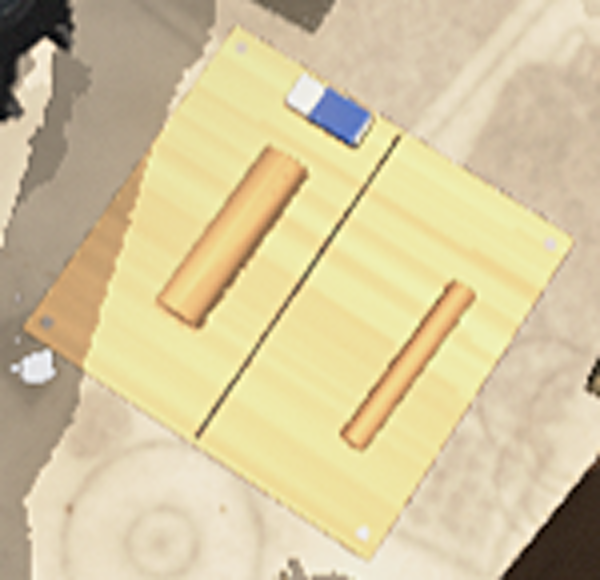

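The top crop shows the dowel clean and parallel, 50 mm from the line, with everything else in place. That makes it three more strokes of about 34 mm.

```bash
python3 -m pendant '[-25,-30,-20,0,-25,-30,-20,0,-27,-32,-20,0,0,0,-9,0,0,0,0,0]'|sed -n '1,2p;4p'
python3 -m pendant '[0,0,-4,0,0,0,-3,0,0,0,-2,0,0,0,0,0]'|sed -n '1,2p;4p'
```

```text
time_s: 8.82
position: [0.5389, -0.1965, 0.1215]
wrist_force: [0.5, 0.0, 1.2]
time_s: 9.32
position: [0.5414, -0.1954, 0.1147]
wrist_force: [-1.2, 1.2, 3.8]
```

```bash
python3 -m pendant '[0,0,-1,0,-4.5,-6,0,0,-4.5,-6,0,0,-4.5,-6,0,0,-5,-6,0,0]'|sed -n '1,2p;4p'
python3 -m pendant '[0,0,0,0,0,0,10,0,10,13,0,0,0,0,0,0,0,0,-5,0]'|sed -n '1,2p;4p'
python3 -m pendant '[0,0,-3,0,0,0,-2,0,0,0,0,0]'|sed -n '1,2p;4p'
```

```text
time_s: 9.95
position: [0.5224, -0.219, 0.1146]
wrist_force: [-4.8, 3.5, 13.4]
time_s: 10.58
position: [0.5326, -0.2065, 0.1175]
wrist_force: [0.4, 0.2, 0.4]
time_s: 10.95
position: [0.5323, -0.2065, 0.1142]
wrist_force: [-3.6, 3.2, 12.7]
```

```bash
python3 -m pendant '[0,0,0,0,-4.5,-6,0,0,-4.5,-6,0,0,-4.5,-6,0,0,-5,-6,0,0]'|sed -n '1,2p;4p'
python3 -m pendant '[0,0,0,0,0,0,20,0,40,50,20,0,40,50,20,0,40,50,0,0]'|sed -n '1,2p;4p'
python3 - <<'E'
from h import *
im,h=board()
r=blob("top",h,(205,160,262,240),.028);print(r,rel(r[0]))
E
```

```text
time_s: 11.58
position: [0.513, -0.2303, 0.1146]
wrist_force: [-4.8, 5.2, 16.9]
time_s: 12.2
position: [0.6297, -0.089, 0.173]
wrist_force: [0.6, -0.5, -0.4]
(array([ 515.69317627, -227.19329834]), array([ 35.56023407, 124.911026  ]), np.float32(-0.6705269)) [-2.2 17.3]
```

```bash
python3 -m pendant '[-37,-46,-20,0,-37,-46,-20,0,-37.5,-47,-10,0,0,0,0,0,0,0,-5,0]'|sed -n '1,2p;4p'
python3 -m pendant '[0,0,-3,0,0,0,-2,0,0,0,0,0,0,0,0,0]'|sed -n '1,2p;4p'
```

```text
time_s: 12.88
position: [0.5161, -0.2288, 0.1156]
wrist_force: [0.7, 0.4, 0.9]
time_s: 13.38
position: [0.5186, -0.2261, 0.1144]
wrist_force: [-8.0, 5.1, 26.2]
```

Contact is 7 mm further forward than planned, and heavier. I'll lift, shift back and press more lightly.

```bash
python3 -m pendant '[0,0,10,0,4.3,5.5,0,0,0,0,-4,0,0,0,-3,0,0,0,-1,0]'|sed -n '1,2p;4p'
python3 -m pendant '[0,0,0,0]'|sed -n '1,2p;4p'
```

```text
time_s: 14.0
position: [0.5208, -0.2217, 0.1144]
wrist_force: [-6.9, 6.5, 26.6]
time_s: 14.12
position: [0.5208, -0.2217, 0.1145]
wrist_force: [-6.1, 4.9, 22.1]
```

```bash
python3 -m pendant '[0,0,2,0,0,0,0,0]'|sed -n '1,2p;4p'
```

```text
time_s: 14.38
position: [0.5202, -0.2221, 0.1147]
wrist_force: [-2.5, 2.0, 9.5]
```

```bash
python3 -m pendant '[-4.5,-6,-0.5,0,-4.5,-6,0,0,-4.5,-6,0,0,-5,-6,0,0,0,0,0,0]'|sed -n '1,2p;4p'
python3 -m pendant '[0,0,20,0,30,40,20,0,30,40,20,0,30,40,0,0,0,0,0,0]'|sed -n '1,2p;4p'
python3 - <<'E'
from h import *
im,h=board()
r=blob("top",h,(205,160,270,245),.028);print(r,rel(r[0]))
cv2.imwrite("pics/t5.png",cv2.resize(im[135:280,170:320],None,fx=4,fy=4,interpolation=cv2.INTER_CUBIC))
E
```

```text
time_s: 15.0
position: [0.5, -0.2471, 0.1141]
wrist_force: [-4.3, 3.5, 12.7]
time_s: 15.62
position: [0.5953, -0.1195, 0.1739]
wrist_force: [-0.6, 0.2, -0.5]
(array([ 506.68682861, -239.01400757]), array([ 34.67934036, 125.44319153]), np.float32(-0.68746936)) [-2.1  2.4]
```

View pics/t5.png

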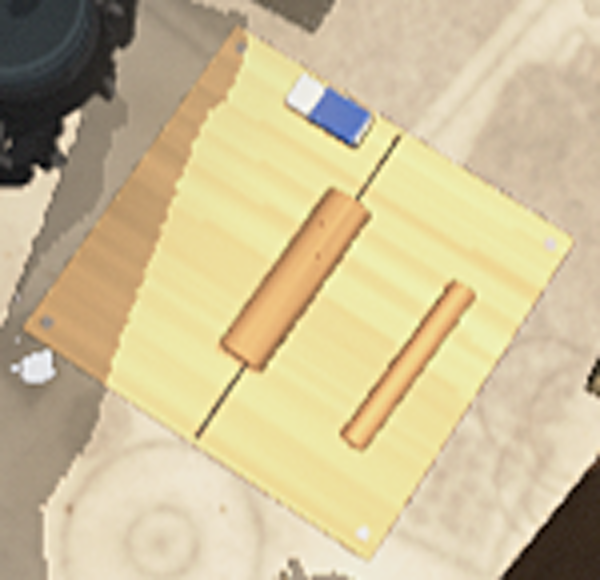

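The dowel lies over the line, about 2–4 mm short on the far side; nothing else has moved. One small corrective stroke will centre it.

```bash
python3 -m pendant '[-29,-39,-15,0,-29,-39,-15,0,-28,-39,-15,0,0,0,-6,0,0,0,0,0]'|sed -n '1,2p;4p'
python3 -m pendant '[0,0,-2,0,0,0,-3,0,0,0,-1,0,0,0,0,0]'|sed -n '1,2p;4p'
```

```text
time_s: 16.3
position: [0.5042, -0.2445, 0.1222]
wrist_force: [-0.0, 0.9, -0.0]
time_s: 16.8
position: [0.5057, -0.2432, 0.1166]
wrist_force: [0.2, 0.1, 0.3]
```

```bash
python3 -m pendant '[3,4,0,0,0,0,-2,0,0,0,-1,0,0,0,-1,0,0,0,0,0]'|sed -n '1,2p;4p'
```

```text
time_s: 17.42
position: [0.5091, -0.2395, 0.1146]
wrist_force: [-3.0, 3.2, 13.2]
```

```bash
python3 -m pendant '[-2,-2.5,0,0,-2,-2.5,0,0,0,0,0,0,0,0,0,0]'|sed -n '1,2p;4p'
python3 -m pendant '[0,0,20,0,30,40,20,0,30,40,20,0,30,40,0,0,0,0,0,0]'|sed -n '1,2p;4p'
python3 - <<'E'
from h import *
im,h=board()
r=blob("top",h,(205,160,275,245),.028);print(r,rel(r[0]))
for nm,roi in(("thin",(250,200,295,252)),):print(blob("top",h,roi,.021))
cv2.imwrite("pics/t6.png",cv2.resize(im[135:280,170:320],None,fx=4,fy=4,interpolation=cv2.INTER_CUBIC))
E
```

```text
time_s: 17.92
position: [0.5048, -0.2448, 0.1146]
wrist_force: [-3.4, 3.0, 13.2]
time_s: 18.55
position: [0.5984, -0.1179, 0.1735]
wrist_force: [-0.4, -0.3, -0.1]
(array([ 503.85824585, -241.96757507]), array([ 34.66387939, 126.06663513]), np.float32(-0.6881611)) [-2.5 -1.6]
(array([ 449.0065918 , -304.06237793]), array([ 20.23480225, 121.33795929]), np.float32(-0.72168636))
```

View pics/t6.png

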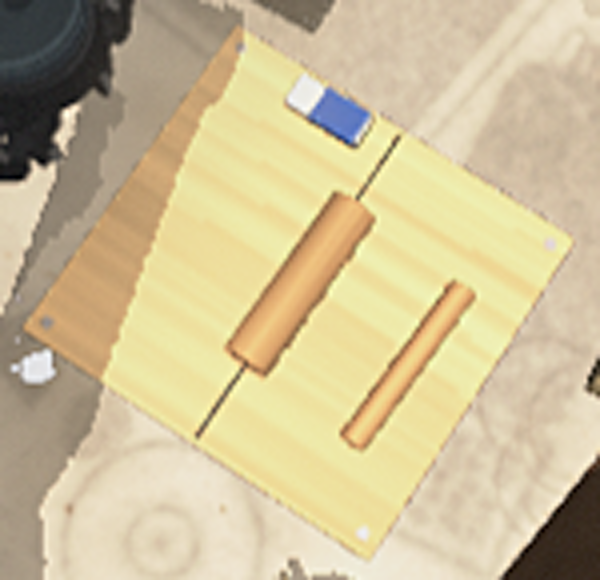

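The dowel is centred over the line (about −1.6 to 0 mm across, −2.5 mm along, 1.4° off), and the other objects haven't moved.

```bash
python3 -c "
from rig import *
print(finish_job())"
```

```text
the job is handed in; nothing more can be done
None
```

The thick dowel was rolled onto the line and the job is handed in. By my last top-camera measurement it lies within about 2 mm of the line, 2.5 mm from its middle along it and 1.4° off parallel. The thin dowel had moved less than 1 mm, nothing else on the board had visibly moved, and the hand-in did not report a verdict.

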